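# Check the cold plate of a sample cool box

### The arm

A 6-joint arm with a two-finger parallel gripper is mounted at the origin on the work surface. World frame = base frame: x ahead of the robot, y to its left, z up, the work surface at z = 0. Lengths are in m, angles in rad, forces in N, time in s.
With the tool pointing down it reaches from about 0.35 to 0.775 m from the base axis. Payload 7.3 kg.
Tool frame: the origin (TCP) lies midway between the tips of the shut fingers; the grasp point (between the pads) lies 19 mm behind it; z points along the fingers, y is the line along which they close (so a half turn about z gives the same grasp; the last joint's range is limited). The gripper opens to 92 mm and grips with 3 to 60 N. Pads are 19 mm wide; open, the fingers measure 130 mm over their backs; the gripper's body (75 mm by 190 mm) begins 47 mm behind the grasp point.
Start: joints at [0.96, 0.342, 1.524, -0, 1.275, -0.146], TCP at [0.235, 0.469, 0.227] pointing down, gripper open.
Joint ranges: [-2.53, 2.53], [-0.77, 2.02], [0.04, 2.7], [-1, 4.14], [0.28, 2.66], [-3.11, 3.11]. Speed limits (rad/s): [2.57, 2.57, 3.14, 3.14, 3.14, 3.14].

### API

Orientations are given as [roll, pitch, yaw] about the fixed x, y, z axes, in that order (R = Rz(yaw) Ry(pitch) Rx(roll)).
In Python, from cell import monitor, vision, workorder gives the robot as it stands.
- The arm moves only by the tool move_arm, never from a script. Its argument "rows" is a list of rows, each a list of 5 numbers: the shift along the world's x, y, z in mm, then the turn about the world's z in rad, then the closure, from -1 (fully open) to 1 (shut). A call has 1 to 12 rows; each row shifts and turns the commanded pose from where the row before left it; what a row does not reach is not made up. A row lasts 1/10 s, in which the tool goes at most 50 mm and 8.59 degrees, less where a joint would pass 70% of its speed; a pose out of reach is approached as far as the arm can. A call is refused whole if a number of a shift passes 50 or a number of a turn 0.15, either way. A call with a gripper value outside its range is refused whole. The fingers move at their own pace and stop on an object; "newtons" is the grip in N (left out, the last holds). Time passes only in rows, so rows that do not move let the fingers close. It gives the time, the measured TCP pose, the force, the opening and the grip force at its end, in the units of the state.
- monitor.observe(): the state, without advancing time (a new reading comes with each control period).
- vision.read_camera(name): name is "side" or "top" or "wrist"; returns the picture (400x640x3 uint8, red, green, blue); there is no depth.
- vision.get_calibration(name): a dict with "K" (3x3 intrinsics, pixels), "k1" (the pictures are not rectified: a ray, as slopes to the right and down, at radius r is drawn at 1 + k1 r^2 times it, then the intrinsics apply), "T" (4x4, takes a point from camera to world coordinates); the wrist camera has in their place "mount" (4x4, takes a point from camera to tool coordinates, whose origin is the TCP and whose axes are the flange's). Camera axes: x right, y up, looking along -z (the intrinsics and any distortion apply to the point x, -y, -z); pixel columns grow to the right and rows downward; lengths in m; the calibration is good to about 2 mm. A picture is of the moment at which its call begins: read the wrist's pose just before it. get_calibration takes no time and is no camera call.
- workorder.hand_in(): hands the job in; it is judged then, once.
The state is a dict: "time": time; "qpos": joint angles; "qvel": joint speeds; "joint_efforts": joint torques, N m; "tool_pos": TCP position; "tool_rot": TCP orientation; "contact_force": force on the tool from outside, world axes, zero at the start; "torque": the same for the moment, N m; "opening": finger opening in m; "grip_force": force on a finger pad.
Only numpy, scipy, OpenCV 4.12 (cv2) and the standard library are available. Lean on these libraries where they do the work, as an engineer would, in place of code of your own. Each camera call takes 0.05 s, during which the arm holds its last target. There are 200 camera calls.

### The job

Lift the red locking collar straight up off its post on the cool box and stand it upright in the steel dish; only then swing the green flap up until it stands fully open, and leave it open. Draw the blue cold plate up out of the box by its tab and finish holding it still, hanging upright about a hand's breadth above the middle of the temperature reader, touching nothing but the gripper. The program ends while still holding it; leave the other things on the table where they are.

Things in the scene. Friction and masses are not known exactly. Their poses are not given: they have to be found in the camera images.
- carrier: White cool box, fixed; walls 170 (x) x 200 (y) x 112 mm high, 6 mm thick, floor 6 mm. Origin: centre of its underside; -x side to the robot, z up. A ledge on its -x wall carries an upright 12 mm steel post at x = -101, y = -60 mm. Inside, ribs up to 50 mm above the table form a pocket (2.5 mm clearance) where the cold plate stands, at x = -15, y = 0.
- post_top (a point): Top of the steel post, 152 mm above the table; the post's exposed part above the flap is 34 mm long.
- flap (a joint): Green cover flap of the box, 206 (hinge to edge) x 204 x 6 mm, hinged on top of the far (+x) wall. 0 = shut, grows as its robot-side edge lifts, stop at 1.75 rad, just past upright. Stiff hinge (0.26 N m; flap 0.18 kg): stays where left. Shut: upper face 118 mm above the table, carrier x = -121 to +85 mm, overhanging the box's robot-side wall 36 mm; a 16 mm notch there goes round the post.
- flap_hinge (a point): Middle of the flap's hinge axis (axis along the carrier's y), carrier x = 85 mm, 112 mm above the table; fixed.
- flap_handle (a point): Middle of the white round handle bar on top of the flap: 10 mm thick, 70 mm long along the carrier's y, centred at carrier y = +45 mm, on two end legs. Its axis is 35 mm above the flap's upper face (153 mm above the table when shut), 176 mm robot-side of the hinge and 41 mm above the hinge's level. It moves and turns with the flap.
- collar_center (a point): Centre (half-way up) of the red plastic locking collar: a thick ring, 42 mm across, 17 mm bore, 36 mm tall, about 90 g, z along its bore. At the start it sits over the post, resting on the flap; it lifts straight up and off.
- plate_center (a point): Centre (48 mm above its foot) of the blue rigid cold plate, about 0.22 kg, 96 mm tall: body 24 (x) x 130 (y) x 60 mm high, on it in the middle a grip tab 14 (x) x 40 (y) x 36 mm high. Axes as the carrier's. It stands loose on the box floor in its pocket, hidden under the shut flap, tab top 102 mm above the table; 70 mm free beside the tab along y.
- dish: Open square steel dish, fixed, 160 x 160 mm outside, walls 4 mm thick and 28 mm high, floor 4 mm thick. Origin: centre of its underside. It is left or right of the box.
- reader: Flat grey contactless temperature reader, fixed, 150 x 150 x 18 mm, with a white disc (90 mm) in the middle of its top and a green strip display. Origin: centre of its underside. On the other side of the box from the dish.
- gel: Bystander: clear gel bottle with a white cap, 60 mm across, 170 mm tall. Origin: centre of its underside.
- jar: Bystander: white jar with an orange cap, 60 mm across, 75 mm tall. Origin: centre of its underside.
- swabs: Bystander: white swab box 90 x 140 x 60 mm. Origin: centre of its underside.
- cup: Bystander: white plastic cup, 70 mm across, 85 mm tall. Origin: centre of its underside.
There are look-alikes about, which are no part of the job. What is shaped like the reader but turquoise is not meant.

How it is judged:
On the way, in this order (a step that is already met when the one before it is completed fails the run):
1. the collar is lifted clear of the post, the flap still shut (distance between collar_center and post_top above 0.05 m and contact force between collar and the fingers above 0.5 N and value of joint flap below 0.12 rad), for 0.1 s.
2. the collar stands upright in the dish, let go, the flap still shut (x of collar_center in the frame of dish between -0.06 and 0.06 m and y of collar_center in the frame of dish between -0.06 and 0.06 m and z of collar_center in the frame of dish below 0.027 m and angle between collar_center's own z axis and vertical below 0.2 rad and linear speed of collar below 0.03 m/s and contact force between collar and the fingers below 0.1 N and value of joint flap below 0.12 rad), for 0.2 s.
3. the flap stands open (at least 1.35 rad) (value of joint flap above 1.35 rad), for 0.2 s.
4. the plate is drawn up clear of the box in the gripper (z of plate_center in the frame of carrier above 0.16 m and contact force between plate and the fingers above 1 N and contact force between plate and carrier below 0.1 N), for 0.1 s.
At the end, for the whole second after the job is handed in: Plate held still and upright (0.25 rad), centre within 40 mm of the reader's centre in plan, 85 to 250 mm above the table, touching neither reader nor box; flap open 1.3 rad or more; collar upright (0.2 rad) on the dish floor, within 60 mm of its centre along each side, let go (contact force between plate and the fingers above 1 N and horizontal distance between plate_center and reader below 0.04 m and height (world z) of plate_center between 0.085 and 0.25 m and angle between plate_center's own z axis and vertical below 0.25 rad and linear speed of each of plate, collar below 0.03 m/s and contact force between plate and carrier below 0.1 N and contact force between plate and reader below 0.1 N and value of joint flap above 1.3 rad and x of collar_center in the frame of dish between -0.06 and 0.06 m and y of collar_center in the frame of dish between -0.06 and 0.06 m and z of collar_center in the frame of dish below 0.027 m and angle between collar_center's own z axis and vertical below 0.2 rad and contact force between collar and the fingers below 0.1 N); the arm keeps its last pose, push and grip.
It fails at once if another thing on the table (gel bottle, jar, swab box or cup) is moved more than 30 mm (distance of any of gel, jar, swabs, cup from where it was at the start of the episode above 0.03 m).
It fails at once if the flap is opened while the collar is still on the post (value of joint flap above 0.25 rad and distance between collar_center and post_top below 0.04 m).
It also fails if it takes over 72 s, if anything falls off the work surface, if the arm or the gripper's body presses on something with over 40 N, if the wrist force passes 120 N, or if a joint passes its speed limit or range.

## Working session

There is one attempt and no reset: what is moved stays moved. The work goes in short steps, Python scripts to look and compute and a tool call to move; the robot and the scene stay as the last step left them, time stands still between calls to the robot, and variables do not carry over. Pictures are saved under pics/ and viewed, at most 10 in all, crops included, and the job is handed in when it is done.

Besides the shell and the picture viewer there is one more tool, called after "Emit:" in YAML: its name, and indented under it one key for each argument. move_arm: Moves the arm, as the interface text tells. Its arguments: {"type":"object","properties":{"rows":{"type":"array","items":{"type":"array","items":{"type":"number"}}},"newtons":{"type":"number"}},"required":["rows"]}

```bash
mkdir -p pics
cat > h.py <<'E'
import numpy as np, cv2
from scipy.spatial.transform import Rotation as Ro
from cell import monitor, vision, workorder
def pose():
    s=monitor.observe(); T=np.eye(4); T[:3,:3]=Ro.from_euler('xyz',s['tool_rot']).as_matrix(); T[:3,3]=s['tool_pos']; return T
def snap(n,f=None):
    T=pose(); im=vision.read_camera(n); c=vision.get_calibration(n)
    Tc=c['T'] if 'T' in c else T@np.array(c['mount'])
    c=dict(K=np.array(c['K']),k1=c['k1'],T=np.array(Tc))
    if f: cv2.imwrite('pics/'+f,im[:,:,::-1]); np.savez('pics/'+f[:-4],im=im,**c)
    return im,c
def load(f):
    d=np.load('pics/'+f+'.npz'); return d['im'],d
def ray(c,u,v):
    K=c['K']; k=float(c['k1'])
    p=cv2.undistortPoints(np.array([[[u,v]]],float),K,np.array([k,0,0,0.]))[0,0]
    d=c['T'][:3,:3]@np.array([p[0],-p[1],-1]); return c['T'][:3,3],d
def onz(c,u,v,z):
    o,d=ray(c,u,v); return o+d*(z-o[2])/d[2]
def proj(c,P):
    p=np.linalg.inv(c['T'])@np.append(P,1); x=np.array([p[0],-p[1]])/-p[2]; x=x*(1+float(c['k1'])*(x@x)); return (c['K']@np.append(x,1))[:2]
E
python3 - <<'E'
from h import *
s=monitor.observe(); print(s)
for n in('top','side'):
    im,c=snap(n,n+'0.png'); print(n,c['T'].round(3).tolist(),c['k1'])
print(vision.get_calibration('wrist'))
E
```

```text
{'time': 0.0, 'qpos': array([ 9.59981494e-01,  3.42726650e-01,  1.52505312e+00, -5.61647030e-06,
        1.27538530e+00, -1.45958236e-01]), 'qvel': array([ 7.03410998e-05, -1.31164332e-03, -8.26016806e-04,  1.25189065e-03,
       -9.44113380e-05,  1.20688593e-04]), 'joint_efforts': array([ 5.19880396e-04, -4.31249607e+01, -2.44216543e+01,  7.18782982e-02,
        5.59766893e-02, -1.18896996e-04]), 'tool_pos': array([0.23507294, 0.46896092, 0.22603032]), 'tool_rot': array([-3.14003617e+00, -2.23380741e-04,  2.67673752e+00]), 'contact_force': array([ 0.06121433, -0.30804577, -0.8749927 ]), 'torque': array([ 0.04018681,  0.02532204, -0.02400853]), 'grip_force': 0.0, 'opening': 0.09149627429471861}
top [[-0.008, 0.991, -0.133, 0.274], [-1.0, -0.006, 0.016, 0.021], [0.015, 0.133, 0.991, 1.801], [0.0, 0.0, 0.0, 1.0]] 0.05243392845061009
side [[0.952, 0.141, -0.272, 0.125], [-0.306, 0.465, -0.831, -1.112], [0.01, 0.874, 0.486, 0.779], [0.0, 0.0, 0.0, 1.0]] -0.03801843498793154
{'K': array([[279.18140586,   0.        , 318.76694875],
       [  0.        , 279.18140586, 200.85121405],
       [  0.        ,   0.        ,   1.        ]]), 'k1': -0.008634062297486832, 'mount': array([[-4.01093007e-04,  9.55520669e-01,  2.94923872e-01,
         7.97630647e-02],
       [ 9.99999918e-01,  3.69524355e-04,  1.62770192e-04,
         6.06954939e-04],
       [ 4.65487293e-05,  2.94923913e-01, -9.55520739e-01,
        -1.57403886e-01],
       [ 0.00000000e+00,  0.00000000e+00,  0.00000000e+00,
         1.00000000e+00]])}
```

View pics/top0.png

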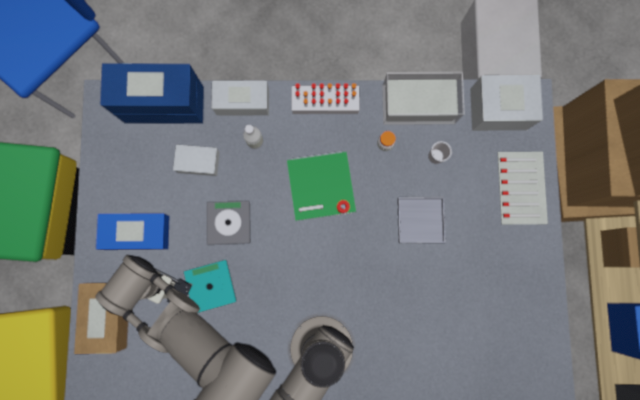

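View pics/side0.png

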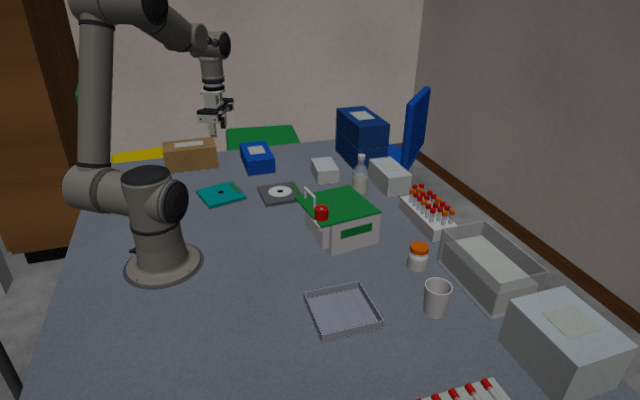

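Top view: the box with its green flap is at (321,186), with the collar at (343,207) and the handle at (311,208). Reader candidates are grey with a white disc (228,222) and turquoise (210,286); the grey one fits. Dish candidates are the open square at (421,220) and the long deep tray at (424,97); the square one fits, being beside the box opposite the reader. I'll measure these and make one enlarged crop.

Run:
```python
from h import *
im,c=load('top0'); hsv=cv2.cvtColor(im,cv2.COLOR_RGB2HSV)
crop=im[110:310,170:460]; cv2.imwrite('pics/crop.png',cv2.resize(crop[:,:,::-1],None,fx=2.7,fy=2.7,interpolation=cv2.INTER_CUBIC))
def blobs(m,box,z,nm):
    M=np.zeros_like(m); x0,y0,x1,y1=box; M[y0:y1,x0:x1]=m[y0:y1,x0:x1]
    cs=cv2.findContours(M,cv2.RETR_EXTERNAL,cv2.CHAIN_APPROX_NONE)[0]
    k=max(cs,key=cv2.contourArea)
    w=np.array([onz(c,*p[0],z)[:2] for p in k],np.float32); r=cv2.minAreaRect(w)
    print(nm,'px',cv2.minAreaRect(k)[0],'c',np.round(r[0],4),'size',np.round(r[1],3),'ang',round(r[2],1), np.round(cv2.boxPoints(r),3).tolist())
H,S,V=hsv[...,0],hsv[...,1],hsv[...,2]
blobs(((H>45)&(H<80)&(S>120)).astype(np.uint8),(280,140,370,230),.118,'flap')
blobs((((H<8)|(H>172))&(S>120)).astype(np.uint8),(330,190,365,225),.154,'collar')
blobs(((V>170)&(S<60)).astype(np.uint8),(290,200,330,218),.158,'handle')
blobs(((V>170)&(S<60)).astype(np.uint8),(205,200,252,245),.018,'disc')
blobs(((V<110)&(S<80)|(V>170)&(S<60)).astype(np.uint8),(200,195,256,248),.018,'reader')
print(im[222,213],im[222,260],im[220,421],im[220,380],im[220,445])
for n,p,z in[('dishc',(421,220),.004),('dTL',(399,198),.028),('dTR',(443,198),.028),('dBL',(399,242),.028),('dBR',(444,242),.028),('gel',(250,129),.17),('jar',(388,140),.075),('cup',(441,152),.085),('swabs',(195,160),.06)]: print(n,onz(c,*p,z).round(3))
```

```text
flap px (320.8758239746094, 185.53689575195312) c [0.5446 0.0022] size [0.201 0.2  ] ang 8.1 [[0.4309999942779541, 0.08699999749660492], [0.45899999141693115, -0.11100000143051147], [0.6579999923706055, -0.08299999684095383], [0.6299999952316284, 0.11500000208616257]]
collar px (342.5, 206.5) c [ 0.4687 -0.0675] size [0.036 0.036] ang 89.6 [[0.45100000500679016, -0.08500000089406967], [0.4869999885559082, -0.0860000029206276], [0.4869999885559082, -0.05000000074505806], [0.45100000500679016, -0.04899999871850014]]
handle px (310.9864807128906, 207.41891479492188) c [0.4659 0.0351] size [0.008 0.072] ang 9.2 [[0.4560000002384186, 0.07000000029802322], [0.46799999475479126, -0.0010000000474974513], [0.47600001096725464, 0.0], [0.46399998664855957, 0.07100000232458115]]
disc px (227.5, 222.0) c [0.433  0.3281] size [0.087 0.084] ang 89.6 [[0.39100000262260437, 0.2849999964237213], [0.4749999940395355, 0.2840000092983246], [0.4749999940395355, 0.3709999918937683], [0.39100000262260437, 0.3720000088214874]]
reader px (227.5, 222.0) c [0.433  0.3281] size [0.087 0.084] ang 89.6 [[0.39100000262260437, 0.2849999964237213], [0.4749999940395355, 0.2840000092983246], [0.4749999940395355, 0.3709999918937683], [0.39100000262260437, 0.3720000088214874]]
[120 120 126] [124 128 138] [144 147 160] [125 129 139] [127 130 141]
dishc [ 0.437 -0.353  0.004]
dTL [ 0.513 -0.273  0.028]
dTR [ 0.512 -0.428  0.028]
dBL [ 0.358 -0.269  0.028]
dBR [ 0.357 -0.425  0.028]
gel [0.724 0.234 0.17 ]
jar [ 0.71  -0.233  0.075]
cup [ 0.664 -0.413  0.085]
swabs [0.645 0.436 0.06 ]
```

View pics/crop.png

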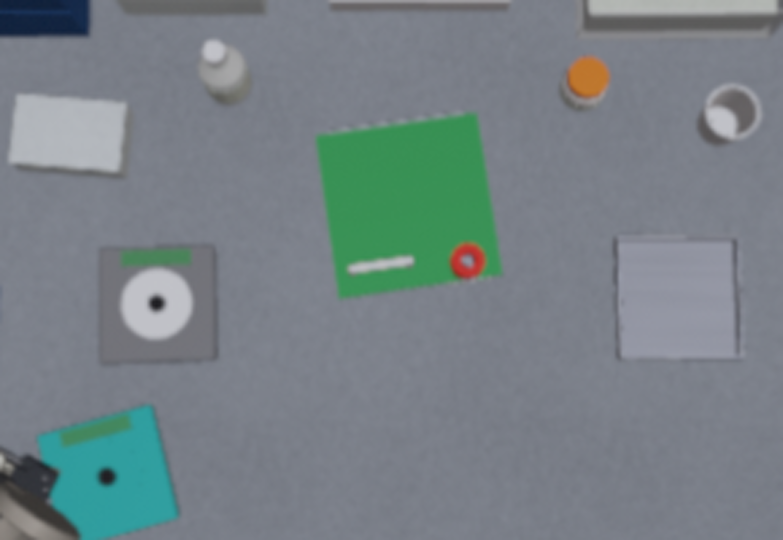

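The crop confirms the grey reader with the white disc (world ≈ (0.433, 0.328)), the square steel dish (≈ (0.435, −0.349)), and the collar at (0.469, −0.068). The carrier yaw is about 0.14. I'll go above the collar, with the fingers closing along carrier x.

Emit:
move_arm:
  rows:
    - [19,-43,3,-0.08,-1]
    - [19,-43,3,-0.08,-1]
    - [19,-43,3,-0.08,-1]
    - [19,-43,3,-0.08,-1]
    - [19,-43,3,-0.08,-1]
    - [19,-43,3,-0.08,-1]
    - [19,-43,3,-0.08,-1]
    - [19,-43,3,-0.08,-1]
    - [19,-43,3,-0.08,-1]
    - [19,-43,3,-0.08,-1]
    - [19,-43,3,-0.08,-1]
    - [19,-43,3,-0.08,-1]
  newtons: 20

```text
time: 1.3
tool_pos: [0.4635, -0.0486, 0.2627]
tool_rot: [-3.141, -0.0, 1.713]
contact_force: [0.9, 0.1, 0.1]
opening: 0.0917
grip_force: 0.0
```

Emit:
move_arm:
  rows:
    - [0,0,0,0,-1]
    - [0,0,0,0,-1]

```text
time: 1.5
tool_pos: [0.463, -0.0472, 0.2621]
tool_rot: [-3.14, -0.001, 1.715]
contact_force: [-0.2, 0.7, -0.4]
opening: 0.0916
grip_force: 0.0
```

```bash
cat > red.py <<'E'
from h import *
import sys
im,c=snap('wrist',sys.argv[1]); z=float(sys.argv[2])
h=cv2.cvtColor(im,cv2.COLOR_RGB2HSV); m=(((h[...,0]<8)|(h[...,0]>172))&(h[...,1]>120)).astype(np.uint8)
k=max(cv2.findContours(m,cv2.RETR_EXTERNAL,cv2.CHAIN_APPROX_NONE)[0],key=cv2.contourArea)
print(cv2.boundingRect(k), onz(c,*cv2.minAreaRect(k)[0],z)); T=pose(); print(T[:3,3],monitor.observe()['tool_rot'],monitor.observe()['time'])
E
python3 red.py w1.png 0.154
```

```text
(302, 196, 39, 44) [ 0.46837342 -0.06580869  0.154     ]
[ 0.46273476 -0.04630079  0.26222073] [-3.14032729e+00 -1.02893387e-03  1.71681308e+00] 1.55
```

View pics/w1.png

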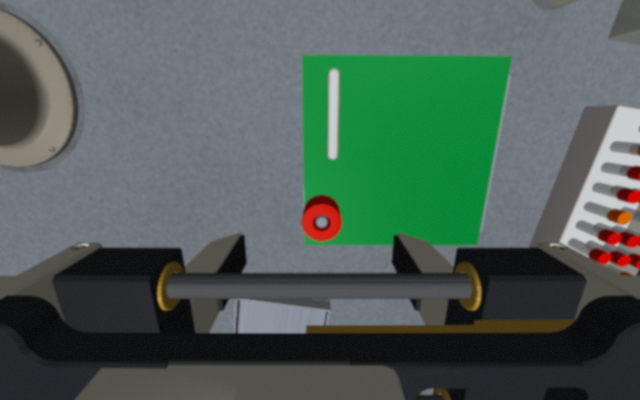

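The wrist view shows the collar at bbox (302,196,39,44), with its top ring and hole at about (322,222). The handle is at (333,113) and the flap edge runs vertically in the image, so the yaw matches. I'll use the hole pixel and the handle.

Run:
```python
from h import *
im,c=load('w1')
print(onz(c,322,221.5,.153),'handle ends',onz(c,333.5,70,.158),onz(c,333,158,.158))
for p in[(303,57),(511,57),(478,244),(305,244)]: print(onz(c,*p,.118))
```

```text
[ 0.47008066 -0.07034225  0.153     ] handle ends [0.45910344 0.07063696 0.158     ] [ 0.47060078 -0.00398994  0.158     ]
[0.4288041  0.08376582 0.118     ]
[0.63048017 0.11346364 0.118     ]
[ 0.66025785 -0.08553873  0.118     ]
[ 0.45665525 -0.11499084  0.118     ]
```

Emit:
move_arm:
  rows:
    - [7,-24,-16,0,-1]
    - [0,0,-35,0,-1]
    - [0,0,-35,0,-1]
    - [0,0,-30,0,-1]
    - [0,0,-20,0,-1]
    - [0,0,0,0,-1]
    - [0,0,0,0,1]
    - [0,0,0,0,1]
    - [0,0,0,0,1]
    - [0,0,0,0,1]
    - [0,0,0,0,1]
    - [0,0,0,0,1]
  newtons: 20

```text
time: 2.75
tool_pos: [0.4704, -0.0707, 0.127]
tool_rot: [3.141, 0.0, 1.717]
contact_force: [0.1, 0.6, 0.3]
opening: 0.0485
grip_force: 0.0
```

Emit:
move_arm:
  rows:
    - [0,0,0,0,1]
    - [0,0,0,0,1]
    - [0,0,0,0,1]
    - [0,0,0,0,1]

```text
time: 3.15
tool_pos: [0.4703, -0.0707, 0.1268]
tool_rot: [3.142, 0.0, 1.717]
contact_force: [-0.9, 0.2, 0.7]
opening: 0.0404
grip_force: 20.0
```

Emit:
move_arm:
  rows:
    - [0,0,10,0,1]
    - [0,0,15,0,1]
    - [0,0,20,0,1]
    - [0,0,20,0,1]
    - [0,0,20,0,1]
    - [0,0,15,0,1]
    - [0,0,10,0,1]
    - [0,0,0,0,1]
    - [0,0,0,0,1]

```text
time: 4.05
tool_pos: [0.4701, -0.0706, 0.2364]
tool_rot: [-3.141, -0.0, 1.717]
contact_force: [0.2, 0.1, -0.7]
opening: 0.0412
grip_force: 20.0
```

Run:
```python
from h import *
im,c=snap('side','s1.png')
h=cv2.cvtColor(im,cv2.COLOR_RGB2HSV); m=(((h[...,0]<8)|(h[...,0]>172))&(h[...,1]>120)).astype(np.uint8); m[300:]=0;m[:,380:]=0
k=max(cv2.findContours(m,cv2.RETR_EXTERNAL,cv2.CHAIN_APPROX_NONE)[0],key=cv2.contourArea)
r=cv2.boundingRect(k); T=pose(); print(r,T[:3,3])
for dz in(0,.01,.02): print(dz,proj(c,T[:3,3]+[0,0,dz]))
g=((h[...,0]>45)&(h[...,0]<80)&(h[...,1]>120)); print(g[180:260,290:390].sum())
im0,_=load('side0'); h=cv2.cvtColor(im0,cv2.COLOR_RGB2HSV); g=((h[...,0]>45)&(h[...,0]<80)&(h[...,1]>120)); print(g[180:260,290:390].sum())
```

```text
(316, 172, 14, 16) [ 0.46986895 -0.07051034  0.23599626]
0 [321.04412423 182.73400994]
0.01 [321.08364705 179.5900811 ]
0.02 [321.12347859 176.42126946]
2183
2026
```

Emit:
move_arm:
  rows:
    - [-5,-20,0,0,1]
    - [-5,-40,0,0,1]
    - [-5,-42,0,0,1]
    - [-5,-42,0,0,1]
    - [-5,-42,0,0,1]
    - [-5,-42,0,0,1]
    - [-5,-35,0,0,1]
    - [0,-15,-20,0,1]
    - [0,0,-35,0,1]
    - [0,0,-35,0,1]
    - [0,0,-35,0,1]
    - [0,0,-30,0,1]

```text
time: 5.3
tool_pos: [0.4343, -0.3478, 0.0789]
tool_rot: [-3.14, -0.003, 1.716]
contact_force: [0.2, -0.2, 0.1]
opening: 0.0412
grip_force: 20.0
```

Emit:
move_arm:
  rows:
    - [0,0,-25,0,1]
    - [0,0,-15,0,1]
    - [0,0,-10,0,1]
    - [0,0,-6,0,1]
    - [0,0,-5,0,1]
    - [0,0,0,0,1]
    - [0,0,0,0,1]

```text
time: 6.0
tool_pos: [0.4356, -0.3489, 0.0213]
tool_rot: [3.141, 0.001, 1.717]
contact_force: [-0.4, 0.1, -0.1]
opening: 0.0407
grip_force: 20.0
```

Not in contact yet, so I'll lower until there's a small force.

Emit:
move_arm:
  rows:
    - [0,0,-3,0,1]
    - [0,0,-2,0,1]
    - [0,0,-2,0,1]
    - [0,0,0,0,1]

```text
time: 6.4
tool_pos: [0.4352, -0.3485, 0.0135]
tool_rot: [-3.141, -0.0, 1.717]
contact_force: [0.0, -0.3, -1.0]
opening: 0.0409
grip_force: 20.0
```

Emit:
move_arm:
  rows:
    - [0,0,-1,0,1]
    - [0,0,0,0,1]

```text
time: 6.6
tool_pos: [0.4354, -0.3487, 0.0129]
tool_rot: [3.141, 0.0, 1.717]
contact_force: [1.1, 0.4, -0.5]
opening: 0.0408
grip_force: 20.0
```

Emit:
move_arm:
  rows:
    - [0,0,0,0,0.1]
    - [0,0,0,0,0.1]
    - [0,0,0,0,-0.2]
    - [0,0,0,0,-0.2]
    - [0,0,0,0,-0.2]
    - [0,0,0,0,-0.2]

```text
time: 7.2
tool_pos: [0.4353, -0.3487, 0.0127]
tool_rot: [3.141, -0.0, 1.717]
contact_force: [0.5, 0.3, -0.6]
opening: 0.0548
grip_force: 0.0
```

Emit:
move_arm:
  rows:
    - [0,0,15,0,-0.2]
    - [0,0,30,0,-0.2]
    - [0,0,40,0,-0.2]
    - [0,0,45,0,-0.2]
    - [0,0,45,0,-0.2]
    - [0,0,45,0,-0.2]
    - [0,0,0,0,-0.2]
    - [0,0,0,0,-0.2]

```text
time: 8.0
tool_pos: [0.4355, -0.3488, 0.2336]
tool_rot: [3.14, 0.002, 1.717]
contact_force: [0.0, 0.4, -1.2]
opening: 0.0551
grip_force: 0.0
```

```bash
python3 - <<'E'
from h import *
im,c=snap('top','t2.png')
a=im[190:255,390:455]; im2,c2=snap('side','s2.png'); b=im2[270:345,290:390]
f=lambda x,k:cv2.resize(x,(400,400),interpolation=cv2.INTER_CUBIC)
cv2.imwrite('pics/dish2.png',np.hstack([f(a,0),f(b,0)])[:,:,::-1])
E
python3 red.py w2.png 0.022
```

```text
(304, 163, 32, 34) [ 0.43623511 -0.35022043  0.022     ]
[ 0.43470091 -0.34805378  0.23098092] [-3.13973335e+00 -2.75222555e-03  1.71673103e+00] 8.15
```

View pics/dish2.png

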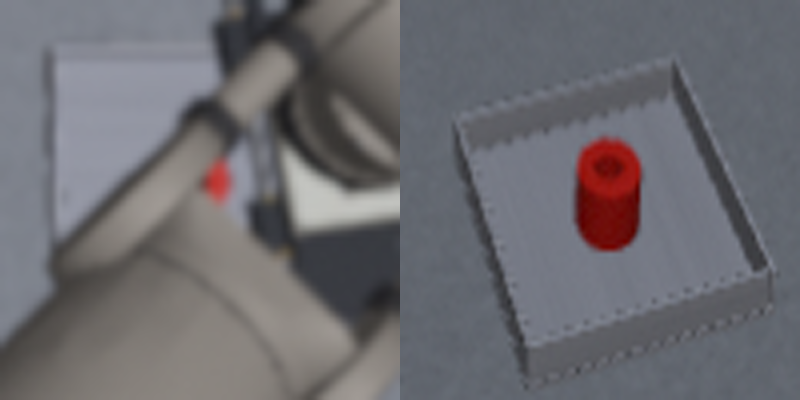

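The collar stands upright in the middle of the dish (right half, about (608,195)). Next is the handle.

Emit:
move_arm:
  rows:
    - [3,25,0,0,-0.2]
    - [3,40,0,0,-0.2]
    - [3,40,0,0,-0.2]
    - [3,40,0,0,-0.2]
    - [3,40,0,0,-0.2]
    - [3,40,0,0,-0.2]
    - [3,40,0,0,-0.2]
    - [3,40,0,0,-0.2]
    - [3,40,0,0,-0.2]
    - [3,38,0,0,-0.2]
    - [0,0,0,0,-0.2]
    - [0,0,0,0,-0.2]

```text
time: 9.35
tool_pos: [0.4648, 0.0348, 0.2316]
tool_rot: [-3.139, -0.0, 1.719]
contact_force: [0.0, -1.4, -0.2]
opening: 0.055
grip_force: 0.0
```

Emit:
move_arm:
  rows:
    - [0,0,-30,0,-0.2]
    - [0,0,-30,0,-0.2]
    - [0,0,-25,0,-0.2]
    - [0,0,-13,0,-0.2]
    - [0,0,0,0,-0.2]
    - [0,0,0,0,1]
    - [0,0,0,0,1]
    - [0,0,0,0,1]
    - [0,0,0,0,1]
    - [0,0,0,0,1]
    - [0,0,0,0,1]
    - [0,0,0,0,1]
  newtons: 10

```text
time: 10.55
tool_pos: [0.4642, 0.0343, 0.1348]
tool_rot: [-3.139, 0.0, 1.717]
contact_force: [-4.3, -1.0, 4.7]
opening: 0.0096
grip_force: 10.0
```

Emit:
move_arm:
  rows:
    - [0,0,0,0,0.6]
    - [0,0,0,0,0.6]
    - [0,0,7,0,0.6]
    - [0,0,0,0,1]
    - [0,0,0,0,1]
    - [0,0,0,0,1]
    - [0,0,0,0,1]

```text
time: 11.25
tool_pos: [0.4643, 0.0342, 0.1421]
tool_rot: [-3.14, 0.0, 1.717]
contact_force: [-5.8, -1.8, 7.2]
opening: 0.0096
grip_force: 10.0
```

Emit:
move_arm:
  rows:
    - [4.2,0.6,15,0,1]
    - [5.5,0.8,15,0,1]
    - [6.7,1,14.2,0,1]
    - [7.9,1.2,13.6,0,1]
    - [9.1,1.3,12.8,0,1]
    - [10.2,1.5,12,0,1]
    - [0,0,0,0,1]

```text
time: 11.95
tool_pos: [0.5076, 0.0403, 0.2262]
tool_rot: [-3.138, 0.001, 1.717]
contact_force: [-12.9, -3.4, 12.7]
opening: 0.0093
grip_force: 10.0
```

Emit:
move_arm:
  rows:
    - [9,1.3,13,0,1]
    - [10,1.5,12,0,1]
    - [13,1.9,9,0,1]
    - [13.5,2,7.7,0,1]
    - [14.2,2.1,6.6,0,1]
    - [14.7,2.1,5.2,0,1]
    - [0,0,0,0,1]

```text
time: 12.65
tool_pos: [0.5848, 0.0515, 0.2787]
tool_rot: [3.139, 0.001, 1.717]
contact_force: [-1.2, -0.7, 5.5]
opening: 0.0093
grip_force: 10.0
```

Emit:
move_arm:
  rows:
    - [15,2.2,4.2,0,1]
    - [15.4,2.2,2.9,0,1]
    - [15.5,2.2,1.5,0,1]
    - [15.6,2.2,0,0,1]
    - [15.5,2.2,-1.2,0,1]
    - [0,0,0,0,1]
    - [0,0,0,0,1]

```text
time: 13.35
tool_pos: [0.6605, 0.0624, 0.285]
tool_rot: [3.141, 0.0, 1.717]
contact_force: [0.8, -1.8, 2.0]
opening: 0.0094
grip_force: 10.0
```

Run:
```python
from h import *
im,c=snap('side','s3.png'); cv2.imwrite('pics/s3c.png',cv2.resize(im[60:280,200:480,::-1],None,fx=2.7,fy=2.7))
```

```text
(no output)
```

View pics/s3c.png

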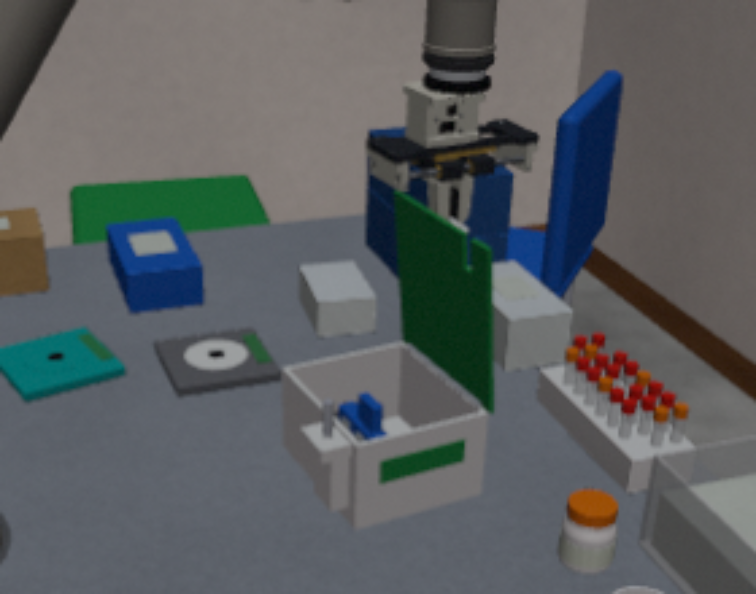

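The flap stands about upright, with its top edge at roughly (440,225) in the crop. The plate's tab is visible in the box at (370,412). I'll go a bit further, release, and rise.

Emit:
move_arm:
  rows:
    - [15,2.2,-2.5,0,1]
    - [13,1.9,-3.5,0,1]
    - [0,0,0,0,1]
    - [0,0,0,0,0.68]
    - [0,0,0,0,0.68]
    - [0,0,0,0,0.68]
    - [0,0,10,0,0.68]
    - [0,0,20,0,0.68]
    - [0,0,30,0,0.68]
    - [0,0,40,0,0.68]
    - [0,0,0,0,0.68]

```text
time: 14.5
tool_pos: [0.6891, 0.0668, 0.387]
tool_rot: [3.129, 0.002, 1.717]
contact_force: [0.3, 0.0, 0.6]
opening: 0.0149
grip_force: 0.0
```

Emit:
move_arm:
  rows:
    - [-35,-16,0,0.13,0]
    - [-35,-16,0,0.13,0]
    - [-35,-16,0,0.13,-0.3]
    - [-35,-16,0,0.13,-0.6]
    - [0,0,0,0.13,-0.6]
    - [0,0,0,0.13,-0.6]
    - [0,0,0,0.13,-0.6]
    - [0,0,0,0.13,-0.6]
    - [0,0,-20,0.13,-0.6]
    - [0,0,-40,0.13,-0.6]
    - [0,0,-40,0.13,-0.6]
    - [0,0,-40,0.13,-0.6]

```text
time: 15.7
tool_pos: [0.548, 0.0029, 0.2384]
tool_rot: [-3.141, 0.001, -3.001]
contact_force: [0.6, -0.8, -0.5]
opening: 0.074
grip_force: 0.0
```

Emit:
move_arm:
  rows:
    - [0,0,0,0,-0.6]
    - [0,0,0,0,-0.6]

```text
time: 15.9
tool_pos: [0.5485, 0.0027, 0.2404]
tool_rot: [3.142, 0.0, -3.01]
contact_force: [0.8, -0.6, 1.0]
opening: 0.0738
grip_force: 0.0
```

Run:
```python
from h import *
im,c=snap('wrist','w3.png'); print(pose()[:3,3],monitor.observe()['tool_rot'])
h=cv2.cvtColor(im,cv2.COLOR_RGB2HSV); m=((h[...,0]>100)&(h[...,0]<130)&(h[...,1]>130)).astype(np.uint8)
for k in cv2.findContours(m,cv2.RETR_EXTERNAL,cv2.CHAIN_APPROX_NONE)[0]:
    if cv2.contourArea(k)>100: print(cv2.boundingRect(k),cv2.contourArea(k),cv2.minAreaRect(k))
snap('side','s4.png')
```

```text
[0.54933587 0.00263622 0.24157848] [-3.14088915  0.00319473 -3.00950037]
(263, 168, 107, 26) 2142.0 ((316.0, 180.5), (25.0, 106.0), 90.0)
```

View pics/w3.png

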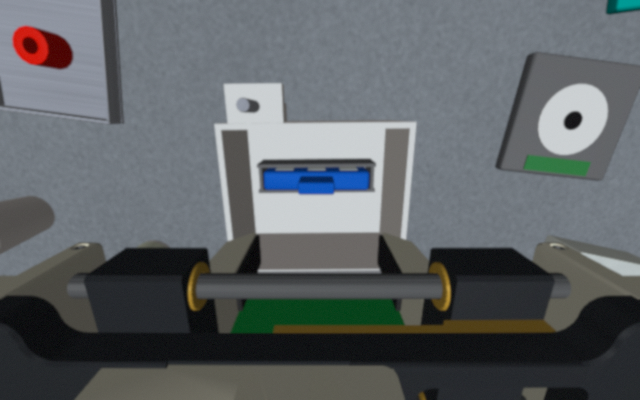

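Run:
```python
from h import *
im,c=load('w3')
print(im[164:200:1,316].tolist()); print(im[188,290:342:2].tolist())
for p in[(299,180),(333,180),(299,193),(333,193),(316,187)]: print(p,onz(c,*p,.102).round(4))
th=.1445; 
print('expect',proj(c,[.5476,.0026,.102]))
```

```text
[[82, 85, 87], [95, 98, 101], [100, 103, 104], [103, 106, 105], [108, 113, 113], [112, 119, 124], [92, 101, 124], [50, 75, 129], [23, 70, 152], [18, 80, 172], [18, 83, 180], [15, 77, 168], [10, 62, 136], [11, 47, 102], [7, 37, 87], [13, 39, 87], [6, 37, 86], [7, 46, 101], [4, 58, 130], [8, 72, 161], [17, 82, 180], [16, 87, 188], [18, 87, 189], [19, 88, 190], [18, 87, 189], [15, 87, 189], [17, 86, 188], [15, 86, 188], [35, 88, 184], [80, 107, 178], [136, 148, 179], [178, 185, 194], [197, 203, 206], [204, 208, 209], [204, 209, 211], [204, 208, 210]]
[[24, 78, 164], [26, 77, 164], [27, 78, 165], [26, 76, 162], [17, 77, 168], [10, 83, 185], [16, 86, 188], [22, 89, 190], [16, 86, 189], [19, 86, 189], [20, 88, 191], [16, 88, 189], [13, 87, 189], [18, 87, 189], [17, 87, 189], [16, 86, 189], [19, 89, 190], [15, 86, 189], [11, 85, 188], [15, 86, 189], [17, 86, 189], [14, 82, 180], [20, 69, 151], [21, 76, 164], [28, 80, 168], [25, 79, 167]]
(299, 180) [ 0.5396 -0.0197  0.102 ]
(333, 180) [0.5348 0.0168 0.102 ]
(299, 193) [ 0.5542 -0.0181  0.102 ]
(333, 193) [0.5493 0.019  0.102 ]
(316, 187) [ 5.45e-01 -4.00e-04  1.02e-01]
expect [318.43853293 189.6670135 ]
```

The wrist view shows the tab top at rows 182–193, cols 299–333, which puts it at about (0.546, 0.000) — within 3 mm of the expected spot. I'll lower onto it and grip.

Emit:
move_arm:
  rows:
    - [-2,-2,-30,0.01,-0.6]
    - [0,0,-40,0,-0.6]
    - [0,0,-35,0,-0.6]
    - [0,0,-30,0,-0.6]
    - [0,0,-20,0,-0.6]
    - [0,0,-10,0,-0.6]
    - [0,0,0,0,-0.6]

```text
time: 16.7
tool_pos: [0.5469, 0.0006, 0.0747]
tool_rot: [-3.142, 0.001, -2.997]
contact_force: [0.5, -0.5, 0.0]
opening: 0.0737
grip_force: 0.0
```

Emit:
move_arm:
  rows:
    - [0,0,-4,0,-0.6]
    - [0,0,0,0,1]
    - [0,0,0,0,1]
    - [0,0,0,0,1]
    - [0,0,0,0,1]
    - [0,0,0,0,1]
    - [0,0,0,0,1]
    - [0,0,0,0,1]
    - [0,0,0,0,1]
  newtons: 30

```text
time: 17.6
tool_pos: [0.5465, 0.0006, 0.0705]
tool_rot: [-3.141, 0.001, -2.996]
contact_force: [-1.0, -0.1, 4.2]
opening: 0.04
grip_force: 30.0
```

Emit:
move_arm:
  rows:
    - [0,0,5,0,1]
    - [0,0,10,0,1]
    - [0,0,12,0,1]
    - [0,0,15,0,1]
    - [0,0,20,0,1]
    - [0,0,25,0,1]
    - [0,0,25,0,1]
    - [0,0,25,0,1]
    - [0,0,20,0,1]
    - [0,0,10,0,1]
    - [0,0,0,0,1]
    - [0,0,0,0,1]
  newtons: 35

```text
time: 18.8
tool_pos: [0.5458, 0.0008, 0.2366]
tool_rot: [3.141, -0.001, -2.996]
contact_force: [-0.3, 0.6, -1.6]
opening: 0.04
grip_force: 35.0
```

Run:
```python
from h import *
im,c=snap('side','s5.png'); cv2.imwrite('pics/s5c.png',cv2.resize(im[60:350,200:480,::-1],None,fx=2,fy=2)); print(monitor.observe()['tool_pos'])
```

```text
[0.54566647 0.00081883 0.23615279]
```

View pics/s5c.png

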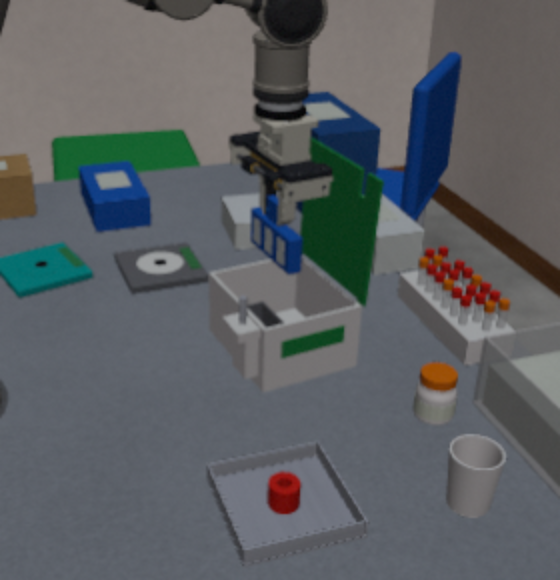

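The plate hangs upright and clear at (275,240) in the crop. The flap is open and the collar is in the dish at (284,490). I'll carry the plate to the reader.

Emit:
move_arm:
  rows:
    - [-5,14,0,0,1]
    - [-9,26,0,0,1]
    - [-11,34,0,0,1]
    - [-12,36,0,0,1]
    - [-12,36,0,0,1]
    - [-12,36,0,0,1]
    - [-12,36,0,0,1]
    - [-12,36,0,0,1]
    - [-12,34,0,0,1]
    - [-9,25,0,0,1]
    - [-5,14,0,0,1]
    - [0,0,0,0,1]

```text
time: 20.05
tool_pos: [0.4339, 0.3293, 0.2365]
tool_rot: [-3.142, -0.001, -2.994]
contact_force: [0.6, -0.9, -2.4]
opening: 0.0395
grip_force: 35.0
```

Emit:
move_arm:
  rows:
    - [0,0,-10,0,1]
    - [0,0,-15,0,1]
    - [0,0,-18,0,1]
    - [0,0,-12,0,1]
    - [0,0,-5,0,1]
    - [0,0,0,0,1]
    - [0,0,0,0,1]
    - [0,0,0,0,1]
    - [0,0,0,0,1]
    - [0,0,0,0,1]
    - [0,0,0,0,1]
    - [0,0,0,0,1]

```text
time: 21.25
tool_pos: [0.4353, 0.3278, 0.1773]
tool_rot: [3.141, 0.0, -2.996]
contact_force: [-0.0, -0.2, -2.1]
opening: 0.0393
grip_force: 35.0
```

Run:
```python
from h import *
im,c=snap('side','s6.png'); cv2.imwrite('pics/s6c.png',cv2.resize(im[60:350,160:440,::-1],None,fx=2,fy=2)); s=monitor.observe(); print(s['tool_pos'],s['qvel'].round(3),s['grip_force'],s['opening'],s['time'])
```

```text
[0.4352973  0.32777369 0.17729746] [-0.001  0.002  0.    -0.001 -0.001  0.   ] 34.99962866306305 0.03970112843002857 21.3
```

View pics/s6c.png

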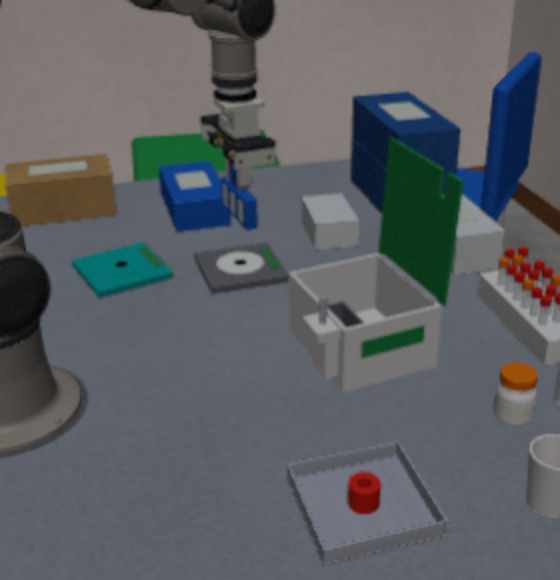

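The plate hangs upright and still at (238,205), above the grey reader at (240,262). The flap is open and the collar stands in the dish at (365,493).

```bash
python3 -c "
from cell import workorder; print(workorder.hand_in())"
```

```text
the job is handed in; nothing more can be done
None
```

I handed the job in at about 21 s: the arm is holding the cold plate still and upright above the grey reader, the flap is open, and the collar stands upright in the dish; the hand-in returned no verdict.

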